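# Put a dosing plunger back in its well

### The arm

A 6-joint arm with a two-finger parallel gripper is mounted at the origin on the work surface. World frame = base frame: x ahead of the robot, y to its left, z up, the work surface at z = 0. Lengths are in m, angles in rad, forces in N, time in s.
With the tool pointing down it reaches from about 0.35 to 0.975 m from the base axis. Payload 4.9 kg.
Tool frame: the origin (TCP) lies on the centre line of the jaws, within the pads' length; the fingertips stand 17 mm ahead of it and the grasp point (between the pads) lies 2 mm behind it (ctrl.tcp_to_tips is the x of the fingertips in the tool frame, in m); x points along the fingers, z is the direction in which the jaws open and shut, and the axes are right-handed (so a half turn about x gives the same grasp; the last joint's range is limited). The gripper opens to 85 mm and grips with 20 to 120 N. Pads are 22 mm wide; open, the fingers measure 114 mm over their backs; the gripper's body (76 mm by 85 mm) begins 54 mm behind the grasp point. The pads swing forward as they close: fully open they stand 13 mm farther back than shut.
Start: joints at [-1.238, 0.053, 1.613, -0, 1.476, -0.119], TCP at [0.273, -0.562, 0.223] pointing down, gripper open.
Joint ranges: [-3.01, 3.01], [-1.01, 2.22], [0.06, 2.58], [-1.02, 4.17], [0.09, 2.62], [-3.14, 3.14]. Speed limits (rad/s): [2.57, 2.57, 3.14, 3.14, 3.14, 3.14].

### API

Orientations are given as a rotation vector (axis times angle).
In Python, from station import ctrl, cams, finder gives the robot as it stands.
- The arm moves only by the tool step_arm, never from a script. Its argument "moves" is a list of rows, each a list of 3 entries, a list of its own where there are three numbers: the shift along the tool's x, y, z in cm, then the turn, a rotation vector about the tool's x, y, z in degrees, then the opening, from 0 (shut) to 1 (fully open). A call has exactly 10 rows; each row is the pose to reach, as a shift and turn from the pose measured when the call began, along the tool's axes at that moment; what a row does not reach only later rows make up. A row lasts 1/12 s, in which the tool goes at most 41.7 mm and 7.16 degrees, less where a joint would pass 70% of its speed; a pose out of reach is approached as far as the arm can. A call with a gripper value outside its range is refused whole. The fingers move at their own pace and stop on an object; "grip_force" is the grip in N (left out, the last holds). Time passes only in rows, so rows that repeat a pose let the fingers close, or fill a call up. It gives the time, the measured TCP pose, the force and the opening at its end, in the units of the state.
- ctrl.get_obs(): the state, without advancing time (a new reading comes with each control period).
- cams.get_image(name): name is "scene" or "top" or "wrist"; returns a dict with "pixels" (384x512x3 uint8, blue, green, red), "fx", "fy", "cx", "cy" (pixels), "position" and "attitude" of the camera in the world. Camera axes: x right, y up, looking along -z (the intrinsics and any distortion apply to the point x, -y, -z); pixel columns grow to the right and rows downward; lengths in m; the calibration is good to about 2 mm. A picture is of the moment at which its call begins. There is no depth.
- ctrl.finish_job(): hands the job in, once; it reports no verdict.
Trained networks look in the newest picture that a camera, given by its name, has taken for a name from the list of things; names that differ only in an ending like _2 or _b are one class to them, and where a whole thing is asked for, a point or a joint stands for the part that bears it (a point fixed in the world has none). Each returns a list of dicts, best first, with "conf" (0 to 1); they miss things now and then, are a little off and sometimes report something else, mostly with a low value. They report only what shows in the picture. A call takes as long as a camera call.
- finder.find_in(camera, name): "at" ([column, row] in pixels, amid what is visible of it).
- finder.regions_of(camera, name): "region" (384x512 bool, what is visible of it) and "at" ([column, row] in pixels, amid what is visible of it).
- finder.tip_of(camera, name): "at" ([column, row] in pixels: a listed point, or the origin of a listed thing).
The state is a dict: "t": time; "q": joint angles; "dq": joint speeds; "effort": joint torques, N m; "tool_pos": TCP position; "tool_rot": TCP orientation; "contact_force": force on the tool from outside, world axes, zero at the start; "wrist_torque": the same for the moment, N m; "opening": finger opening in m.
Only numpy, scipy, OpenCV 4.12 (cv2) and the standard library are available. Lean on these libraries where they do the work, as an engineer would, in place of code of your own. Each camera call takes 0.05 s, during which the arm holds its last target. There are 200 camera calls.

### The job

Take the one dosing plunger that stands on the blue tray and put it away in the white storage strip, in the well that matches its thickness: feel for the well gently with the plunger in hand, never pressing hard on the strip, guide it in rather than dropping it, and leave it upright with its collar fully down on the strip. Leave the two plungers on the drying mat and the cups on the tray as they are.

Things in the scene. Friction and masses are not known exactly. Their poses are not given: they have to be found in the camera images.
- plunger_22: one of three bright metal dosing plungers, alike but for their thickness, standing upright: a round body 22 mm thick and 48 mm long (foot edge chamfered 1 mm), then a collar 32 mm across and 6 mm thick, then a round stem 16 mm thick and 46 mm long to grip; 100 mm tall in all, 130 g or up to 25% off. Origin: centre of the foot; z runs up the stem.
- plunger_26: one of three bright metal dosing plungers, alike but for their thickness, standing upright: a round body 26 mm thick and 48 mm long (foot edge chamfered 1 mm), then a collar 36 mm across and 6 mm thick, then a round stem 16 mm thick and 46 mm long to grip; 100 mm tall in all, 170 g or up to 25% off. Origin: centre of the foot; z runs up the stem.
- plunger_30: one of three bright metal dosing plungers, alike but for their thickness, standing upright: a round body 30 mm thick and 48 mm long (foot edge chamfered 1 mm), then a collar 40 mm across and 6 mm thick, then a round stem 16 mm thick and 46 mm long to grip; 100 mm tall in all, 210 g or up to 25% off. Origin: centre of the foot; z runs up the stem.
- rack: fixed steel frame, 84 mm (x) by 318 mm (y), end posts 62 mm high, holding a hard white strip 60 mm wide, 266 mm long, flat top 72 mm above the table. Five wells 50 mm apart, graded along +y: 18, 22, 26, 30, 34 mm; the 18 and 34 ones are filled (stems 52 mm above the strip), the others open. Origin: centre of the frame's underside, z up. Pressing over 40 N on strip or frame harms them.
- small_end_post (a point): top inner edge of the frame's end post at the small end; axes as rack. The strip has end play along y, none across x: it stands 4 to 24 mm clear of this post, differently each time, and that gap is not measured: find it by eye or feel. The strip resists sliding with about 25 N. Well mouths have no useful lead-in: a plunger drops in only within about 1.5 mm of the centre.
- well_22 (a point): where the mouth centre of the open 22 mm well (second smallest of the row; 24 mm bore, right through the 60 mm strip) would be if the strip stood hard against the small-end post; fixed to the frame, axes as rack. The real mouth lies 4 to 24 mm further along the rack's +y (all wells alike, see small_end_post); x and height are true.
- well_26 (a point): where the mouth centre of the open 26 mm well (middle of the row; 28 mm bore, right through the 60 mm strip) would be if the strip stood hard against the small-end post; fixed to the frame, axes as rack. The real mouth lies 4 to 24 mm further along the rack's +y (all wells alike, see small_end_post); x and height are true.
- well_30 (a point): where the mouth centre of the open 30 mm well (second largest of the row; 32 mm bore, right through the 60 mm strip) would be if the strip stood hard against the small-end post; fixed to the frame, axes as rack. The real mouth lies 4 to 24 mm further along the rack's +y (all wells alike, see small_end_post); x and height are true.
- tray: blue serving tray, 260 mm (x) by 200 mm (y), rim 14 mm high, floor 4 mm above the table, fixed. Origin: centre of its underside. Exactly one plunger stands on it (in the tray's own -x half), which of the three differs each time; two portion cups in its +x half.
- mat: dark ribbed rubber drying mat, 100 by 170 mm, 4 mm thick, fixed. Origin: centre of its underside. The other two plungers stand on it, 80 mm apart.
- cup_0: clear portion cup on the tray, 64 mm across the rim, 34 mm high. Origin: centre of its underside.
- cup_1: second such portion cup on the tray. Origin: centre of its underside.

How it is judged:
On the way:
1. the plunger from the tray is guided, still in the gripper, at least 15 mm into the well of its own size (((z of plunger_22 in the frame of well_22 below -0.015 m and horizontal distance between plunger_22 and well_22 below 0.027 m and contact force between the fingers and plunger_22 above 0.5 N and horizontal distance between each of plunger_26, plunger_30 and tray above 0.18 m) or (z of plunger_26 in the frame of well_26 below -0.015 m and horizontal distance between plunger_26 and well_26 below 0.027 m and contact force between the fingers and plunger_26 above 0.5 N and horizontal distance between each of plunger_22, plunger_30 and tray above 0.18 m) or (z of plunger_30 in the frame of well_30 below -0.015 m and horizontal distance between plunger_30 and well_30 below 0.027 m and contact force between the fingers and plunger_30 above 0.5 N and horizontal distance between each of plunger_22, plunger_26 and tray above 0.18 m))), for 0.1 s.
At the end, for the whole second after the job is handed in: The plunger that stood on the tray is in the well of its own size, its foot at least 45 mm below the strip's top (48 mm is fully home) and within 27 mm of its listed well point in plan, upright within 0.06 rad, at rest; the two plungers on the mat are within 20 mm of where they stood (((z of plunger_22 in the frame of well_22 below -0.045 m and horizontal distance between plunger_22 and well_22 below 0.027 m and angle between plunger_22's own z axis and vertical below 0.06 rad and linear speed of plunger_22 below 0.02 m/s and horizontal distance between each of plunger_26, plunger_30 and tray above 0.18 m and distance of each of plunger_26, plunger_30 from where it was at the start of the episode below 0.02 m) or (z of plunger_26 in the frame of well_26 below -0.045 m and horizontal distance between plunger_26 and well_26 below 0.027 m and angle between plunger_26's own z axis and vertical below 0.06 rad and linear speed of plunger_26 below 0.02 m/s and horizontal distance between each of plunger_22, plunger_30 and tray above 0.18 m and distance of each of plunger_22, plunger_30 from where it was at the start of the episode below 0.02 m) or (z of plunger_30 in the frame of well_30 below -0.045 m and horizontal distance between plunger_30 and well_30 below 0.027 m and angle between plunger_30's own z axis and vertical below 0.06 rad and linear speed of plunger_30 below 0.02 m/s and horizontal distance between each of plunger_22, plunger_26 and tray above 0.18 m and distance of each of plunger_22, plunger_26 from where it was at the start of the episode below 0.02 m))); the robot touches nothing.
It fails at once if a plunger presses on the strip or rack with more than 40 N (contact force between any of plunger_22, plunger_26, plunger_30 and rack above 40 N).
It fails at once if the gripper or arm presses on the rack with more than 40 N (contact force between any of the fingers, the arm and rack above 40 N).
It fails at once if a portion cup is shifted by more than 20 mm (distance of any of cup_0, cup_1 from where it was at the start of the episode above 0.02 m).
It also fails if it takes over 64 s, if anything falls off the work surface, if the arm or the gripper's body presses on something with over 40 N, if the wrist force passes 120 N, or if a joint passes its speed limit or range.

## Working session

There is one attempt and no reset: what is moved stays moved. The work goes in short steps, Python scripts to look and compute and a tool call to move; the robot and the scene stay as the last step left them, time stands still between calls to the robot, and variables do not carry over. Pictures are saved under pics/ and viewed, on a budget of 10 in all, crops included, one or two more only if the job needs it, and the job is handed in when it is done.

Besides the shell and the picture viewer there is one more tool, called after "Request:" as name(argument=value, ...) on one line, values as JSON. step_arm: Moves the arm, as the interface text tells. Its arguments: {"type":"object","properties":{"moves":{"type":"array"},"grip_force":{"type":"number"}},"required":["moves"]}

```bash
ls; mkdir -p pics; cat > h.py <<'E'
import numpy as np, cv2
from scipy.spatial.transform import Rotation as R
from station import ctrl, cams, finder
def att(im):
    a=np.array(im["attitude"],float)
    return a if a.shape==(3,3) else R.from_rotvec(a).as_matrix() if a.size==3 else R.from_quat(a).as_matrix()
def ray(im,uv):
    d=np.array([(uv[0]-im["cx"])/im["fx"],-(uv[1]-im["cy"])/im["fy"],-1.0])
    return np.array(im["position"]),att(im)@d
def onz(im,uv,z):
    p,d=ray(im,uv); return p+d*(z-p[2])/d[2]
def proj(im,P):
    c=att(im).T@(np.array(P)-im["position"]); return np.array([im["cx"]-im["fx"]*c[0]/c[2],im["cy"]+im["fy"]*c[1]/c[2]])
E
python3 - <<'E'
from h import *
o=ctrl.get_obs(); print(o)
ims={}
for n in("scene","top","wrist"):
    im=cams.get_image(n); ims[n]=im; print(n,{k:v for k,v in im.items() if k!="pixels"})
    cv2.imwrite(f"pics/{n}0.png",im["pixels"])
    for t in("plunger_22","plunger_26","plunger_30","rack","tray","mat","cup_0","well_22","well_26","well_30","small_end_post"):
        print(t,[(np.round(f["at"],1).tolist(),round(f["conf"],2)) for f in finder.tip_of(n,t)][:4])
cv2.imwrite("pics/a.png",np.hstack([ims["scene"]["pixels"]]) )
E
```

```text
pics
{'t': 0.0, 'q': array([-1.23801034e+00,  5.33710047e-02,  1.61427837e+00,  1.35295568e-05,
        1.47604288e+00, -1.18993529e-01]), 'dq': array([ 0.00106042, -0.00085374,  0.00061469, -0.00139843,  0.00109451,
        0.00085006]), 'effort': array([ 4.65891062e-04, -3.93673682e+01, -3.70177889e+01, -7.39309166e-05,
        7.07517276e-03,  2.98202082e-06]), 'tool_pos': array([ 0.27264943, -0.56167601,  0.22126363]), 'tool_rot': array([ 0.87161087,  1.39135288, -0.86943239]), 'contact_force': array([ 0.24601513,  0.82795006, -0.37292563]), 'wrist_torque': array([-0.06372374,  0.04837256, -0.04793039]), 'opening': 0.08551183788468146}
scene {'fx': 497.65402670433787, 'fy': 497.65402670433787, 'cx': 257.9937036683861, 'cy': 192.30063796960368, 'position': array([ 1.15965155, -0.2611764 ,  1.01910421]), 'attitude': array([0.52139087, 0.33439609, 1.14809998])}
plunger_22 [([241.1, 273.7], 0.93), ([332.0, 134.2], 0.7), ([273.8, 255.1], 0.68), ([327.2, 152.7], 0.6)]
plunger_26 [([241.1, 273.7], 0.93), ([332.0, 134.2], 0.7), ([273.8, 255.1], 0.68), ([327.2, 152.7], 0.6)]
plunger_30 [(
[... 1214 characters left out ...]
199.0], 0.57), ([268.1, 151.3], 0.45)]
well_22 [([329.2, 229.4], 0.85), ([316.3, 234.1], 0.85), ([348.2, 223.8], 0.64)]
well_26 [([329.2, 229.4], 0.85), ([316.3, 234.1], 0.85), ([348.2, 223.8], 0.64)]
well_30 [([329.2, 229.4], 0.85), ([316.3, 234.1], 0.85), ([348.2, 223.8], 0.64)]
small_end_post [([376.5, 222.0], 0.72), ([332.5, 229.9], 0.25)]
wrist {'fx': 294.77175821433127, 'fy': 294.77175821433127, 'cx': 257.0819746280872, 'cy': 188.30621730436658, 'position': array([ 0.33607141, -0.53109831,  0.37504869]), 'attitude': array([-0.25229769,  0.15706997, -1.11268384])}
plunger_22 []
plunger_26 []
plunger_30 []
rack []
tray []
mat []
cup_0 []
well_22 []
well_26 []
well_30 []
small_end_post []
```

```bash
python3 - <<'E'
from h import *
a=cv2.imread("pics/scene0.png");b=cv2.imread("pics/top0.png")
s=cv2.resize(a[90:330,60:400],None,fx=1.65,fy=1.65,interpolation=2)[:, :561]
cv2.imwrite("pics/a.png",cv2.resize(a[100:310,80:390],(800,542),interpolation=2))
cv2.imwrite("pics/b.png",cv2.resize(b[120:290,130:400],(800,504),interpolation=2))
# compare scene & top on given heights
S=cams.get_image("scene");T=cams.get_image("top")
P=lambda im,uv,z:np.round(onz(im,uv,z),4).tolist()
print("tray",P(S,[327.5,151.9],0),P(T,[188.5,228.1],0))
print("post",P(S,[109.9,213.9],.062),P(T,[376.5,222],.062))
for uv in([146.4,193.1],[167.7,184.4],[187.4,175.2]):print("wellS",P(S,uv,.072))
for uv in([329.2,229.4],[316.3,234.1],[348.2,223.8]):print("wellT",P(T,uv,.072))
for uv in([241.1,273.7],[332,134.2],[273.8,255.1]):print("plS",P(S,uv,.004))
for uv in([174.1,242.4],[267.1,150.6],[296.8,147.7]):print("plT",P(T,uv,.004))
print("rack",P(S,[177.6,199.5],0),P(T,[321.6,232.1],0))
for c in([355.3,168.7],[317.1,173.3]):print("cupS",P(S,c,.004))
for c in([207,209.8],[174.7,199]):print("cupT",P(T,c,.004))
E
```

```text
tray [0.4917, 0.2226, 0.0] [0.4907, 0.2119, 0.0]
post [0.5082, -0.3382, 0.062] [0.5055, -0.3299, 0.062]
wellS [0.4916, -0.2481, 0.072]
wellS [0.4866, -0.1964, 0.072]
wellS [0.4787, -0.1465, 0.072]
wellT [0.4831, -0.1939, 0.072]
wellT [0.4698, -0.1576, 0.072]
wellT [0.499, -0.2475, 0.072]
plS [0.7283, -0.1107, 0.004]
plS [0.4454, 0.2588, 0.004]
plS [0.7137, -0.0258, 0.004]
plT [0.448, 0.252, 0.004]
plT [0.7294, -0.0211, 0.004]
plT [0.7391, -0.1124, 0.004]
rack [0.4871, -0.1821, 0.0] [0.481, -0.1836, 0.0]
cupS [0.5689, 0.2618, 0.004]
cupS [0.5456, 0.1655, 0.004]
cupT [0.5453, 0.158, 0.004]
cupT [0.5774, 0.2558, 0.004]
```

View pics/a.png

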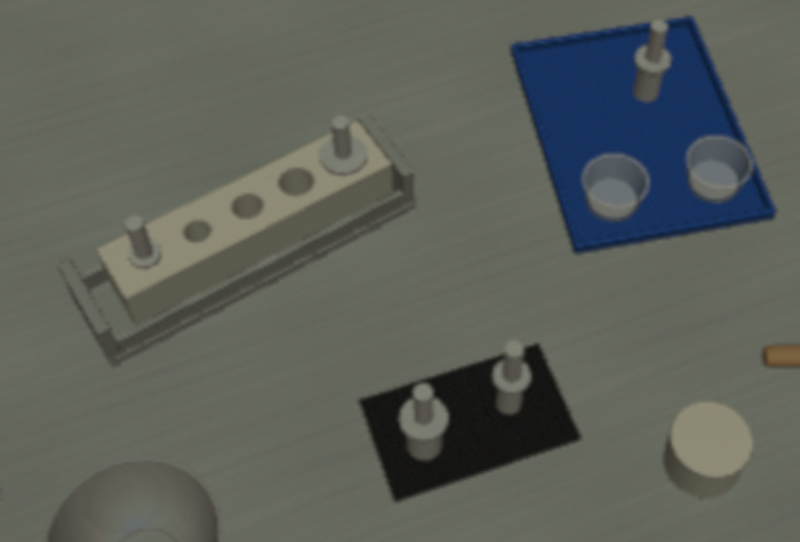

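View pics/b.png

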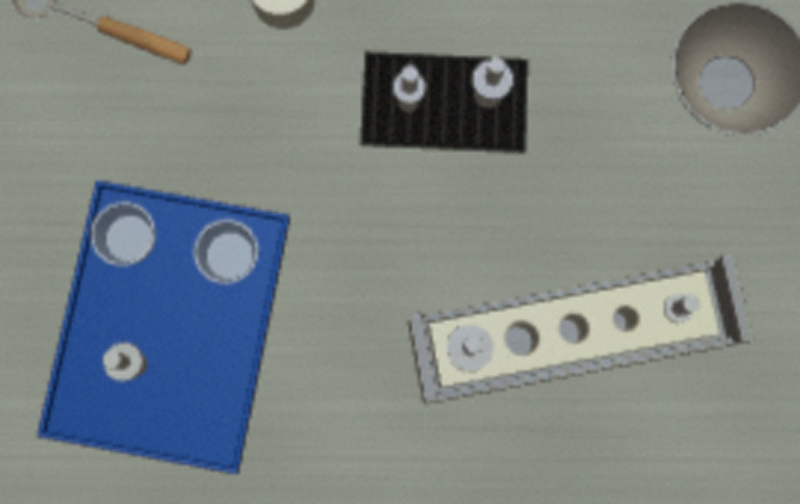

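The tray plunger and the 30 mm one on the mat are clear, but I can't yet tell the tray one from the other mat one. So I'll look closer with the wrist camera, over the rack first and then over the tray.

```bash
cat >> h.py <<'E'
def goal(pos,yaw):
    """tool x down, tool z (jaw axis) along world yaw"""
    z=np.array([np.cos(yaw),np.sin(yaw),0]);x=np.array([0,0,-1.]);return np.array(pos),np.c_[x,np.cross(z,x),z]
def delta(pos,yaw):
    o=ctrl.get_obs();R0=R.from_rotvec(o["tool_rot"]);p,M=goal(pos,yaw)
    sh=R0.inv().apply(p-o["tool_pos"])*100;rv=(R0.inv()*R.from_matrix(M)).as_rotvec(degrees=True)
    print("shift cm",np.round(sh,2).tolist(),"turn",np.round(rv,1).tolist(),"rows",round(np.linalg.norm(sh)/4.17,1),round(np.linalg.norm(rv)/7.16,1))
E
python3 - <<'E'
from h import *
o=ctrl.get_obs();R0=R.from_rotvec(o["tool_rot"]);print(np.round(R0.as_matrix(),3))
W=cams.get_image("wrist")
print("cam in tool",R0.inv().apply(W["position"]-o["tool_pos"]),np.round(R0.as_matrix().T@att(W),3))
y=np.radians(9)
for yw in(y,y+np.pi):
  delta([.42,-.22,.30],yw)
# tray collars in px
S=cams.get_image("scene");T=cams.get_image("top")
for n in("scene","top"):
  for f in finder.regions_of(n,"plunger_22")[:4]:
    v,u=np.where(f["region"]);print(n,np.round(f["at"]),f["conf"],u.min(),u.max(),v.min(),v.max(),len(u))
def width(im,p):
  p=np.array(p);d=np.linalg.norm(p-im["position"]);return im["fx"]/d
print("px/mm scene tray,mat",width(S,[.447,.256,.055])/1e3,width(S,[.72,-.025,.055])/1e3,width(S,[.73,-.11,.055])/1e3)
E
```

```text
[[ 0.     0.9    0.437]
 [-0.     0.437 -0.9  ]
 [-1.     0.     0.   ]]
cam in tool [-0.15253681  0.07048388 -0.00045174] [[-0.001  0.278 -0.961]
 [-0.001  0.961  0.278]
 [ 1.     0.001 -0.001]]
shift cm [-7.75, 28.18, -24.37] turn [-73.1, 0.0, -0.0] rows 9.1 10.2
shift cm [-7.75, 28.18, -24.37] turn [106.9, -0.0, -0.0] rows 9.1 14.9
scene [334. 125.] 0.82 325 338 108 139 279
scene [245. 263.] 0.67 234 252 249 277 371
scene [276. 246.] 0.55 270 284 232 260 297
top [298. 145.] 0.72 290 302 140 155 165
top [268. 148.] 0.48 263 273 142 157 122
px/mm scene tray,mat 0.38114096901940786 0.4584055692211371 0.4667201131059924
```

```bash
python3 -c "
from h import *
delta([.475,-.15,.29],np.radians(9))"
```

```text
shift cm [-6.75, 36.18, -28.27] turn [-73.1, -0.0, 0.0] rows 11.1 10.2
```

Request:
step_arm(moves=[[[-2, 3.5, -2.8], [-7, 0, 0], 1], [[-4, 7, -5.5], [-14, 0, 0], 1], [[-6, 10.5, -8.3], [-21, 0, 0], 1], [[-6.7, 14, -11], [-28, 0, 0], 1], [[-6.7, 17.5, -13.8], [-35, 0, 0], 1], [[-6.7, 21, -16.5], [-42, 0, 0], 1], [[-6.7, 24.5, -19.3], [-49, 0, 0], 1], [[-6.7, 28, -22], [-56, 0, 0], 1], [[-6.7, 31.5, -24.8], [-63, 0, 0], 1], [[-6.7, 34, -26.6], [-70, 0, 0], 1]])

```text
t: 2.98
tool_pos: [0.4506, -0.197, 0.2899]
tool_rot: [-0.086, 1.568, 0.085]
contact_force: [0.4, -1.0, 0.4]
opening: 0.0857
```

```bash
python3 - <<'E'
from h import *
o=ctrl.get_obs();print(o["t"],o["tool_pos"],o["dq"].round(2))
W=cams.get_image("wrist");cv2.imwrite("pics/w1.png",W["pixels"])
for t in("well_22","small_end_post","rack"):
  print(t,[(np.round(f["at"],1).tolist(),round(f["conf"],2),onz(W,f["at"],{"w":.072,"s":.062,"r":0}[t[0]]).round(4).tolist()) for f in finder.tip_of("wrist",t)][:5])
cv2.imwrite("pics/w1v.png",cv2.resize(W["pixels"],(800,600),interpolation=2))
delta([.447,.29,.29],np.radians(9))
E
```

```text
2.9833 [ 0.45061419 -0.19701551  0.28987797] [ 1.02  0.03 -0.02 -0.   -0.01 -0.44]
well_22 [([278.4, 123.5], 0.85, [0.4719, -0.1484, 0.072]), ([282.9, 201.1], 0.73, [0.4906, -0.2477, 0.072]), ([279.9, 165.8], 0.55, [0.4805, -0.2008, 0.072])]
small_end_post [([290.5, 254.4], 0.74, [0.5134, -0.3301, 0.062])]
rack [([281.3, 147.3], 0.89, [0.4864, -0.187, 0.0])]
shift cm [-0.07, 48.58, 4.74] turn [-3.0, -0.0, 0.0] rows 11.7 0.4
```

View pics/w1v.png

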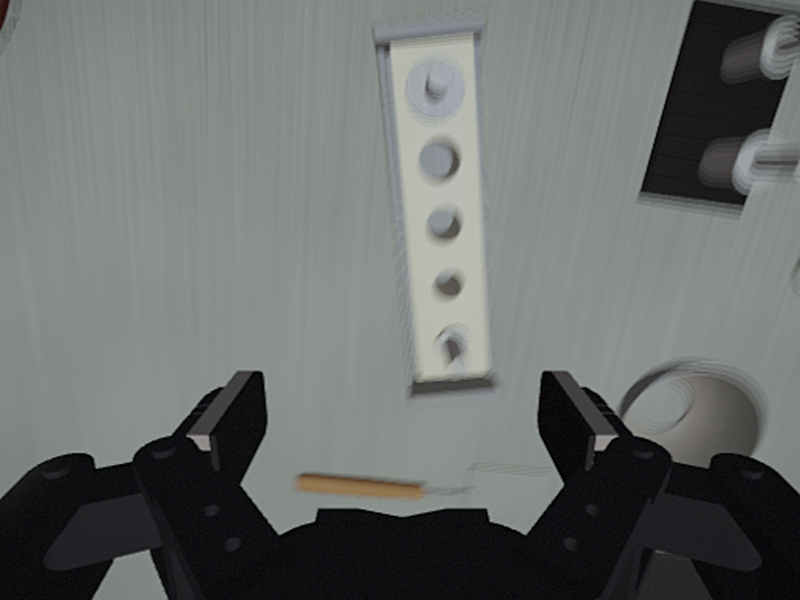

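Rack is seen well (wells near columns 448, 444, 438 in the view), but motion-blurred. I'll settle closer for a sharp still.

Request:
step_arm(moves=[[[2, 1.5, 1], [-3, 0, 0], 1], [[4, 3, 2], [-4, 0, 0], 1], [[5, 3.5, 2.5], [-4, 0, 0], 1], [[5, 3.5, 2.5], [-4, 0, 0], 1], [[5, 3.5, 2.5], [-4, 0, 0], 1], [[5, 3.5, 2.5], [-4, 0, 0], 1], [[5, 3.5, 2.5], [-4, 0, 0], 1], [[5, 3.5, 2.5], [-4, 0, 0], 1], [[5, 3.5, 2.5], [-4, 0, 0], 1], [[5, 3.5, 2.5], [-4, 0, 0], 1]])

```text
t: 4.02
tool_pos: [0.4719, -0.1611, 0.2402]
tool_rot: [-0.137, 1.566, 0.135]
contact_force: [-0.0, 0.1, -0.3]
opening: 0.0853
```

```bash
python3 - <<'E'
from h import *
o=ctrl.get_obs();print(o["t"],o["tool_pos"],o["dq"].round(2))
W=cams.get_image("wrist");cv2.imwrite("pics/w2.png",W["pixels"])
import pickle;pickle.dump(W,open("w2.pkl","wb"))
for t in("well_22","small_end_post","rack"):
  print(t,[(np.round(f["at"],1).tolist(),round(f["conf"],2),onz(W,f["at"],{"w":.072,"s":.062,"r":0}[t[0]]).round(4).tolist()) for f in finder.tip_of("wrist",t)][:5])
# rectified top view of the strip plane z=.072: 0.4 mm/px
x=np.linspace(.42,.56,351);y=np.linspace(-.02,-.36,851)  # rows: x descending? rows=x, cols=y
X,Y=np.meshgrid(x,y,indexing="ij");Pw=np.stack([X,Y,0*X+.072],-1)
c=(Pw-W["position"])@att(W)
mx=(W["cx"]-W["fx"]*c[...,0]/c[...,2]).astype(np.float32);my=(W["cy"]+W["fy"]*c[...,1]/c[...,2]).astype(np.float32)
r=cv2.remap(W["pixels"],mx,my,cv2.INTER_CUBIC);cv2.imwrite("pics/rect.png",r)
cv2.imwrite("pics/rectv.png",cv2.resize(r[:,:800],None,fx=1,fy=1))
delta([.447,.29,.29],np.radians(10))
E
```

```text
4.0167 [ 0.47188165 -0.16112899  0.24024502] [ 0.01  0.    0.01 -0.    0.   -0.  ]
well_22 [([261.0, 241.5], 0.94, [0.4917, -0.2479, 0.072]), ([260.5, 203.8], 0.73, [0.4827, -0.201, 0.072]), ([259.4, 157.8], 0.72, [0.4722, -0.1484, 0.072]), ([474.8, 78.7], 0.58, [0.6752, -0.03, 0.072]), ([263.5, 295.0], 0.19, [0.5079, -0.3209, 0.072])]
small_end_post [([263.6, 293.9], 0.68, [0.5092, -0.3264, 0.062])]
rack [([261.2, 175.5], 0.58, [0.4819, -0.1851, 0.0])]
shift cm [-5.07, 44.81, 5.38] turn [-0.0, 0.0, 0.0] rows 10.9 0.0
```

View pics/rectv.png

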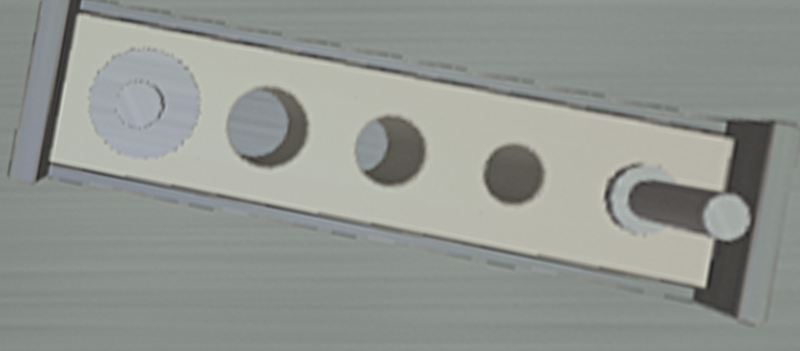

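Request:
step_arm(moves=[[[-0.5, 4.1, 0.5], [0, 0, 0], 1], [[-1, 8.2, 1], [0, 0, 0], 1], [[-1, 12.3, 1.5], [0, 0, 0], 1], [[-1, 16.4, 2], [0, 0, 0], 1], [[-1, 20.5, 2.5], [0, 0, 0], 1], [[-1, 24.6, 3], [0, 0, 0], 1], [[-1, 28.7, 3.5], [0, 0, 0], 1], [[-1, 32.8, 4], [0, 0, 0], 1], [[-1, 36.9, 4.5], [0, 0, 0], 1], [[-1, 41, 5], [0, 0, 0], 1]])

```text
t: 5.05
tool_pos: [0.4493, 0.2539, 0.2496]
tool_rot: [-0.138, 1.566, 0.137]
contact_force: [0.9, 0.1, -0.5]
opening: 0.0855
```

```bash
cat > holes.py <<'E'
from h import *
import pickle
def rect(W,x0=.42,x1=.56,y0=-.02,y1=-.36,z=.072,s=.0002):
    x=np.arange(x0,x1,s);y=np.arange(y0,y1,-s);X,Y=np.meshgrid(x,y,indexing="ij")
    c=(np.stack([X,Y,0*X+z],-1)-W["position"])@att(W)
    return cv2.remap(W["pixels"],(W["cx"]-W["fx"]*c[...,0]/c[...,2]).astype(np.float32),(W["cy"]+W["fy"]*c[...,1]/c[...,2]).astype(np.float32),cv2.INTER_LINEAR)
def holes(W,s=.0002):
    r=rect(W,s=s);b,g,rr=[r[...,i].astype(float) for i in range(3)]
    m=((rr-b)>12).astype(np.uint8)*255   # cream strip vs grey
    cs,h=cv2.findContours(cv2.morphologyEx(m,cv2.MORPH_OPEN,np.ones((5,5))),cv2.RETR_CCOMP,cv2.CHAIN_APPROX_NONE)
    big=max(range(len(cs)),key=lambda i:cv2.contourArea(cs[i]))
    print("strip rect",cv2.minAreaRect(cs[big]))
    for i,c in enumerate(cs):
        if h[0][i][3]==big and cv2.contourArea(c)>2000:
            (u,v),(a,d),_=cv2.fitEllipse(c);print("hole",round(.42+s*v,4),round(-.02-s*u,4),"diam mm",round(a*s*1e3,1),round(d*s*1e3,1))
E
python3 - <<'E'
from holes import *
holes(pickle.load(open("w2.pkl","rb")))
o=ctrl.get_obs();print(o["t"],o["tool_pos"],o["dq"].round(2))
delta([.447,.295,.25],np.radians(10))
E
```

```text
strip rect ((1304.376953125, 313.72821044921875), (308.70458984375, 134.76242065429688), 8.695501327514648)
5.05 [0.44925347 0.25392786 0.24957939] [ 0.95  0.53 -0.44 -0.   -0.1   0.94]
shift cm [-0.04, 4.08, 0.49] turn [0.0, 0.0, 0.0] rows 1.0 0.0
```

Request:
step_arm(moves=[[[0, 3, 0.5], [0, 0, 0], 1], [[0, 4, 0.5], [0, 0, 0], 1], [[0, 4, 0.5], [0, 0, 0], 1], [[0, 4, 0.5], [0, 0, 0], 1], [[0, 4, 0.5], [0, 0, 0], 1], [[0, 4, 0.5], [0, 0, 0], 1], [[0, 4, 0.5], [0, 0, 0], 1], [[0, 4, 0.5], [0, 0, 0], 1], [[0, 4, 0.5], [0, 0, 0], 1], [[0, 4, 0.5], [0, 0, 0], 1]])

```text
t: 5.88
tool_pos: [0.4474, 0.2938, 0.2496]
tool_rot: [-0.137, 1.565, 0.136]
contact_force: [-0.3, 0.4, -0.3]
opening: 0.0856
```

```bash
python3 - <<'E'
from holes import *
W=cams.get_image("wrist");pickle.dump(W,open("w3.pkl","wb"))
for f in finder.tip_of("wrist","plunger_26")[:3]:print("foot",f["conf"],f["at"],onz(W,f["at"],.004).round(4))
for f in finder.regions_of("wrist","plunger_26")[:2]:
  v,u=np.where(f["region"]);print(f["at"],f["conf"],u.min(),u.max(),v.min(),v.max())
print(proj(W,[.447,.256,.104]),proj(W,[.447,.256,.058]))
a=cv2.resize(W["pixels"][60:260,140:400],(780,600),interpolation=2)
r=cv2.imread("pics/rect.png");d=r[...,2].astype(int)-r[...,0]
print("strip rgb",r[100,330],r[250,500],"hole",r[175,513],r[150,370],r[150,400],"frame",r[60,400] )
cv2.imwrite("pics/w3.png",a)
E
```

```text
foot 0.87 [252.4, 190.6] [0.4494 0.2449 0.004 ]
[252.3, 199.0] 0.79 238 266 179 219
[250.79124256 207.34144196] [251.45571821 194.45139888]
strip rgb [174 186 184] [92 93 90] hole [81 88 90] [152 150 144] [83 89 91] frame [143 146 140]
```

View pics/w3.png

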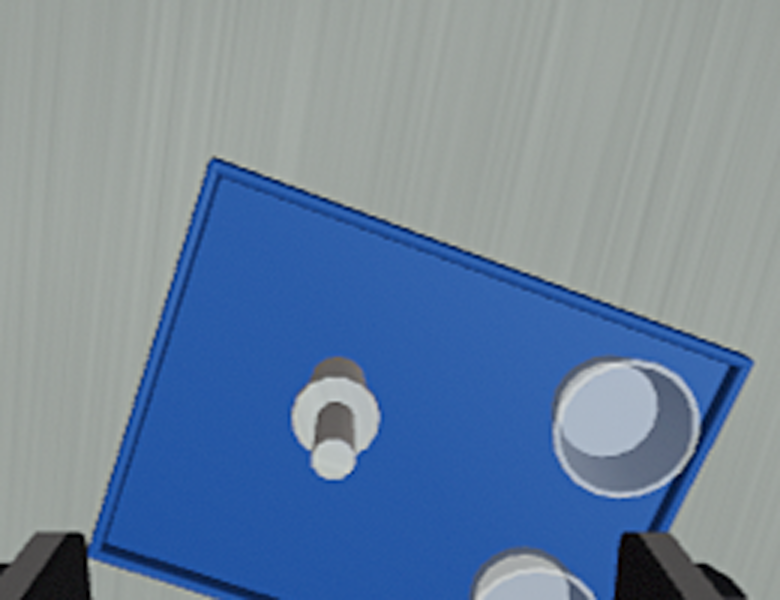

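```bash
python3 - <<'E'
from holes import *
W=pickle.load(open("w3.pkl","rb"))
print("top",onz(W,[251.2,213.2],.104),"collar",onz(W,[252,199.3],.058))
for z,uv,n in((.058,[252,199.3],29.3),(.104,[251.2,213.2],14.7)):
  p=onz(W,uv,z);dep=-(att(W).T@(p-W["position"]))[2];print("diam mm",n*dep/W["fx"]*1e3)
p=[(onz(W,[251.2,213.2],.104)+onz(W,[252,199.3],.058))/2][0]
print(p);delta([p[0],p[1],.125],np.radians(10));delta([p[0],p[1],.084],np.radians(10))
# holes
W=pickle.load(open("w2.pkl","rb"));r=rect(W);g=cv2.GaussianBlur(r,(0,0),3).astype(int)
s=.0002
for cx,cy,dm in((1026,348,24),(780,300,28),(534,254,32)):
  pts=[]
  for a in np.radians(np.arange(0,360,6)):
    rr=np.arange(.35*dm/2/.2,1.45*dm/2/.2,1);u=cx+rr*np.cos(a);v=cy+rr*np.sin(a)
    pr=g[v.astype(int),u.astype(int)];chan=pr[:,2]*2-pr[:,0]  # cream
    chan=chan-0.0
    k=np.argmax(np.gradient(chan)[20:])+20;pts.append((u[k],v[k]))
  pts=np.float32(pts)
  for _ in range(4):
    A=np.c_[2*pts,np.ones(len(pts))];q=np.linalg.lstsq(A,(pts**2).sum(1),rcond=None)[0];rad=np.sqrt(q[2]+q[0]**2+q[1]**2)
    e=abs(np.hypot(*(pts-q[:2]).T)-rad);pts=pts[e<=max(np.percentile(e,85),3)]
  print("hole",np.round([.42+s*q[1],-.02-s*q[0],2*rad*.2],4),len(pts))
E
```

```text
top [0.44855102 0.24944519 0.104     ] collar [0.44870097 0.24995005 0.058     ]
diam mm 36.03555214045125
diam mm 15.884300482627033
[0.44862599 0.24969762 0.081     ]
shift cm [12.46, -4.39, -0.65] turn [0.0, 0.0, 0.0] rows 3.2 0.0
shift cm [16.56, -4.38, -0.65] turn [0.0, 0.0, 0.0] rows 4.1 0.0
hole [ 0.4895 -0.2254 23.748 ] 59
hole [ 0.4802 -0.176  27.5994] 60
hole [ 0.4708 -0.1269 31.8369] 60
```

Diameters come out at 36.0 mm (collar) and 15.9 mm (stem), so this is plunger_26. The well diameters also agree (23.7, 27.6 and 31.8 mm), and the target mouth is at (0.480, -0.176). Descending to grasp.

Request:
step_arm(moves=[[[2, -2, -0.4], [0, 0, 0], 1], [[5, -4, -0.65], [0, 0, 0], 1], [[8, -4.4, -0.65], [0, 0, 0], 1], [[11, -4.4, -0.65], [0, 0, 0], 1], [[13, -4.4, -0.65], [0, 0, 0], 1], [[14.5, -4.4, -0.65], [0, 0, 0], 1], [[15.7, -4.4, -0.65], [0, 0, 0], 1], [[16.4, -4.4, -0.65], [0, 0, 0], 1], [[16.4, -4.4, -0.65], [0, 0, 0], 1], [[16.4, -4.4, -0.65], [0, 0, 0], 1]], grip_force=40)

```text
t: 6.87
tool_pos: [0.449, 0.2497, 0.0861]
tool_rot: [-0.138, 1.565, 0.137]
contact_force: [0.5, 0.9, 0.7]
opening: 0.0852
```

Request:
step_arm(moves=[[[0, 0, 0], [0, 0, 0], 0.7], [[0, 0, 0], [0, 0, 0], 0.5], [[0, 0, 0], [0, 0, 0], 0.35], [[0, 0, 0], [0, 0, 0], 0.25], [[0, 0, 0], [0, 0, 0], 0.15], [[0, 0, 0], [0, 0, 0], 0], [[0, 0, 0], [0, 0, 0], 0], [[0, 0, 0], [0, 0, 0], 0], [[0, 0, 0], [0, 0, 0], 0], [[0, 0, 0], [0, 0, 0], 0]])

```text
t: 7.7
tool_pos: [0.4492, 0.2498, 0.0865]
tool_rot: [-0.137, 1.565, 0.137]
contact_force: [0.0, -0.5, 3.4]
opening: 0.0133
```

Request:
step_arm(moves=[[[-1, 0, 0], [0, 0, 0], 0], [[-3, 0, 0], [0, 0, 0], 0], [[-6, 0, 0], [0, 0, 0], 0], [[-9, 0, 0], [0, 0, 0], 0], [[-12, 0, 0], [0, 0, 0], 0], [[-14.5, 0, 0], [0, 0, 0], 0], [[-15, 0, 0], [0, 0, 0], 0], [[-15, 0, 0], [0, 0, 0], 0], [[-15, 0, 0], [0, 0, 0], 0], [[-15, 0, 0], [0, 0, 0], 0]])

```text
t: 8.53
tool_pos: [0.4477, 0.2494, 0.2336]
tool_rot: [-0.139, 1.569, 0.136]
contact_force: [-0.1, 0.1, -1.8]
opening: 0.0136
```

```bash
python3 - <<'E'
from holes import *
o=ctrl.get_obs();print(o["t"],o["tool_pos"],o["contact_force"],o["opening"])
W=cams.get_image("wrist");cv2.imwrite("pics/w4.png",cv2.resize(W["pixels"][100:,128:384],(540,600),interpolation=2))
R0=R.from_rotvec(o["tool_rot"])
print("stem base/foot expected",proj(W,o["tool_pos"]-[0,0,.0285]),proj(W,o["tool_pos"]-[0,0,.0825]))
delta([.4802,-.176,.237],np.radians(10.7))
E
```

```text
8.5333 [0.44766464 0.24936044 0.23357088] [-0.10698255  0.13144669 -1.81804524] 0.013574492350023842
stem base/foot expected [257.93339611 215.26257894] [257.81203159 191.31902015]
shift cm [-0.28, -42.45, -4.19] turn [-0.7, -0.2, 0.1] rows 10.2 0.1
```

View pics/w4.png

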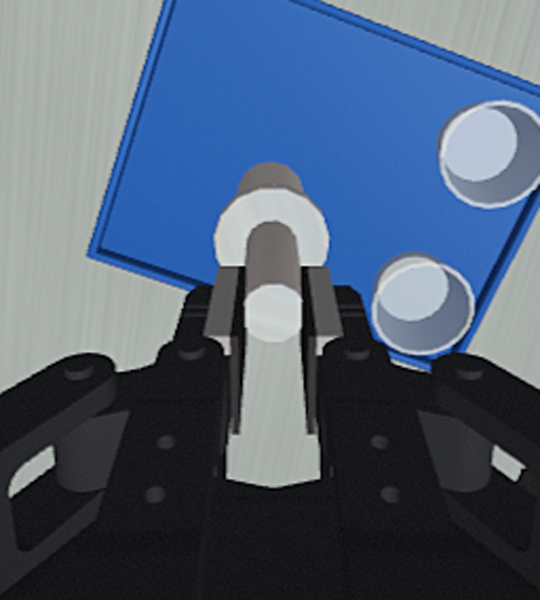

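Held upright (collar near column 271, row 238 in the crop), with 1.8 N on the wrist. That matches a plunger of about 170 g. Carrying it over to the well.

Request:
step_arm(moves=[[[0, -3, -0.3], [0, 0, 0], 0], [[0, -7, -0.7], [0, 0, 0], 0], [[0, -11, -1.1], [0, 0, 0], 0], [[0, -15, -1.5], [0, 0, 0], 0], [[0, -19, -1.9], [-0.7, 0, 0], 0], [[0, -23, -2.3], [-0.7, 0, 0], 0], [[0, -27, -2.7], [-0.7, 0, 0], 0], [[0, -31, -3.1], [-0.7, 0, 0], 0], [[0, -34.5, -3.4], [-0.7, 0, 0], 0], [[0, -37.5, -3.7], [-0.7, 0, 0], 0]])

```text
t: 9.42
tool_pos: [0.4753, -0.1286, 0.232]
tool_rot: [-0.146, 1.572, 0.145]
contact_force: [-0.1, 0.3, -2.3]
opening: 0.0139
```

```bash
python3 -c "
from h import *
delta([.4802,-.176,.185],np.radians(10.7))"
```

```text
shift cm [4.7, -4.75, -0.37] turn [-0.1, -0.3, 0.0] rows 1.6 0.0
```

Request:
step_arm(moves=[[[0.5, -2, -0.2], [0, 0, 0], 0], [[1.5, -4, -0.35], [0, -0.3, 0], 0], [[3, -4.75, -0.37], [0, -0.3, 0], 0], [[4.5, -4.75, -0.37], [0, -0.3, 0], 0], [[5.5, -4.75, -0.37], [0, -0.3, 0], 0], [[6, -4.75, -0.37], [0, -0.3, 0], 0], [[6, -4.75, -0.37], [0, -0.3, 0], 0], [[6, -4.75, -0.37], [0, -0.3, 0], 0], [[6, -4.75, -0.37], [0, -0.3, 0], 0], [[6, -4.75, -0.37], [0, -0.3, 0], 0]])

```text
t: 10.25
tool_pos: [0.4808, -0.176, 0.1732]
tool_rot: [-0.147, 1.565, 0.145]
contact_force: [-0.9, 0.3, -1.9]
opening: 0.0131
```

```bash
python3 - <<'E'
from holes import *
o=ctrl.get_obs();print(o["t"],o["tool_pos"],o["contact_force"],R.from_rotvec(o["tool_rot"]).as_matrix().round(4))
for n,h in(("wrist",0),("scene",0)):
  W=cams.get_image(n);pickle.dump(W,open(f"{n}5.pkl","wb"))
  for t in("plunger_26",):
    for f in finder.regions_of(n,t)[:2]:
      v,u=np.where(f["region"]);print(n,t,f["at"],round(f["conf"],2),u.min(),u.max(),v.min(),v.max())
W=pickle.load(open("wrist5.pkl","rb"));S=pickle.load(open("scene5.pkl","rb"))
a=cv2.resize(W["pixels"][80:280,170:350],(540,600),interpolation=2)
c=proj(S,o["tool_pos"]-[0,0,.1]).astype(int);b=S["pixels"][c[1]-32:c[1]+28,c[0]-12:c[0]+13]
b=cv2.resize(b,(250,600),interpolation=2);print("scene crop centre",c)
cv2.imwrite("pics/w5.png",np.hstack([a,b]))
print("proj mouth in wrist",proj(W,[.4802,-.176,.072]),"scene",proj(S,[.4802,-.176,.072]))
E
```

```text
10.25 [ 0.48077729 -0.17599126  0.17322832] [-0.88645469  0.28141328 -1.89202016] [[ 0.0014 -0.1849  0.9827]
 [-0.001   0.9827  0.1849]
 [-1.     -0.0013  0.0012]]
wrist plunger_26 [259.1, 216.5] 0.9 231 283 177 261
wrist plunger_26 [497.5, 145.8] 0.76 480 511 132 165
scene plunger_26 [175.6, 163.3] 0.84 163 179 155 178
scene plunger_26 [273.3, 247.7] 0.67 271 284 232 260
scene crop centre [175 179]
proj mouth in wrist [256.68490418 185.09880582] scene [175.40719066 179.55993301]
```

View pics/w5.png

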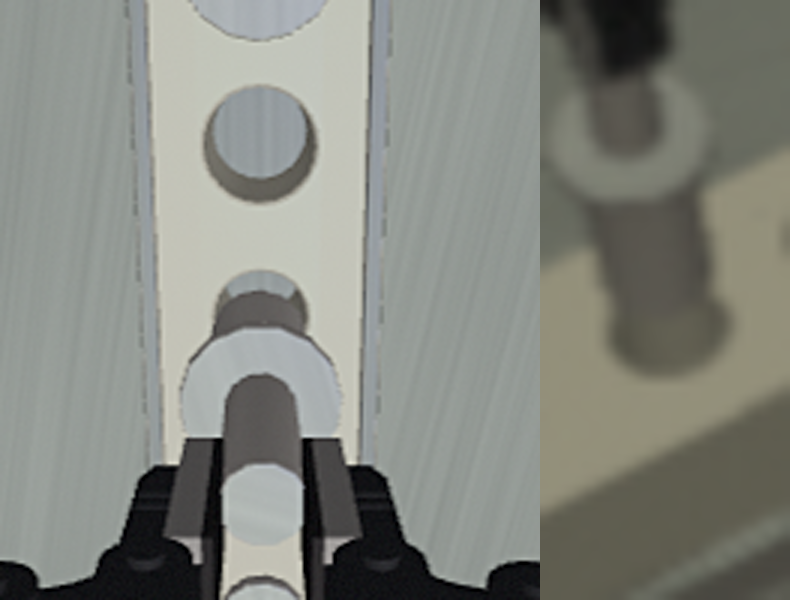

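Seen from the wrist camera, the plunger (column 261) and the mouth (column 262) line up. In the scene view the mouth sits within 1 px of my estimate. Lowering to just above the strip, then feeling.

Request:
step_arm(moves=[[[0.4, 0, -0.05], [0, 0, 0], 0], [[0.8, 0, -0.05], [0, 0, 0], 0], [[1.2, 0, -0.05], [0, 0, 0], 0], [[1.5, 0, -0.05], [0, 0, 0], 0], [[1.6, 0, -0.05], [0, 0, 0], 0], [[1.7, 0, -0.05], [0, 0, 0], 0], [[1.8, 0, -0.05], [0, 0, 0], 0], [[1.9, 0, -0.05], [0, 0, 0], 0], [[1.95, 0, -0.05], [0, 0, 0], 0], [[2, 0, -0.05], [0, 0, 0], 0]])

```text
t: 11.28
tool_pos: [0.48, -0.1762, 0.1528]
tool_rot: [-0.146, 1.565, 0.145]
contact_force: [-0.4, 0.1, -1.2]
opening: 0.0133
```

Request:
step_arm(moves=[[[0.05, 0, 0], [0, 0, 0], 0], [[0.1, 0, 0], [0, 0, 0], 0], [[0.15, 0, 0], [0, 0, 0], 0], [[0.2, 0, 0], [0, 0, 0], 0], [[0.25, 0, 0], [0, 0, 0], 0], [[0.3, 0, 0], [0, 0, 0], 0], [[0.3, 0, 0], [0, 0, 0], 0], [[0.3, 0, 0], [0, 0, 0], 0], [[0.3, 0, 0], [0, 0, 0], 0], [[0.3, 0, 0], [0, 0, 0], 0]])

```text
t: 12.12
tool_pos: [0.48, -0.1762, 0.1497]
tool_rot: [-0.146, 1.565, 0.145]
contact_force: [-0.1, -0.5, -2.5]
opening: 0.0135
```

Request:
step_arm(moves=[[[0.1, 0, 0], [0, 0, 0], 0], [[0.2, 0, 0], [0, 0, 0], 0], [[0.3, 0, 0], [0, 0, 0], 0], [[0.4, 0, 0], [0, 0, 0], 0], [[0.5, 0, 0], [0, 0, 0], 0], [[0.6, 0, 0], [0, 0, 0], 0], [[0.7, 0, 0], [0, 0, 0], 0], [[0.8, 0, 0], [0, 0, 0], 0], [[0.8, 0, 0], [0, 0, 0], 0], [[0.8, 0, 0], [0, 0, 0], 0]])

```text
t: 12.95
tool_pos: [0.48, -0.1761, 0.1416]
tool_rot: [-0.146, 1.565, 0.145]
contact_force: [0.4, 0.4, -1.9]
opening: 0.013
```

It's in the well with no reaction force. Continuing down slowly.

Request:
step_arm(moves=[[[0.25, 0, 0], [0, 0, 0], 0], [[0.5, 0, 0], [0, 0, 0], 0], [[0.75, 0, 0], [0, 0, 0], 0], [[1, 0, 0], [0, 0, 0], 0], [[1.25, 0, 0], [0, 0, 0], 0], [[1.5, 0, 0], [0, 0, 0], 0], [[1.75, 0, 0], [0, 0, 0], 0], [[2, 0, 0], [0, 0, 0], 0], [[2.25, 0, 0], [0, 0, 0], 0], [[2.5, 0, 0], [0, 0, 0], 0]])

```text
t: 13.78
tool_pos: [0.48, -0.1762, 0.1163]
tool_rot: [-0.146, 1.565, 0.145]
contact_force: [0.5, 1.2, -1.7]
opening: 0.0133
```

Request:
step_arm(moves=[[[0.2, 0, 0], [0, 0, 0], 0], [[0.4, 0, 0], [0, 0, 0], 0], [[0.55, 0, 0], [0, 0, 0], 0], [[0.65, 0, 0], [0, 0, 0], 0], [[0.7, 0, 0], [0, 0, 0], 0], [[0.75, 0, 0], [0, 0, 0], 0], [[0.8, 0, 0], [0, 0, 0], 0], [[0.8, 0, 0], [0, 0, 0], 0], [[0.8, 0, 0], [0, 0, 0], 0], [[0.8, 0, 0], [0, 0, 0], 0]])

```text
t: 14.62
tool_pos: [0.48, -0.1762, 0.1084]
tool_rot: [-0.146, 1.565, 0.145]
contact_force: [0.7, 0.2, -1.5]
opening: 0.0133
```

Request:
step_arm(moves=[[[0.04, 0, 0], [0, 0, 0], 0], [[0.08, 0, 0], [0, 0, 0], 0], [[0.1, 0, 0], [0, 0, 0], 0], [[0.12, 0, 0], [0, 0, 0], 0], [[0.14, 0, 0], [0, 0, 0], 0], [[0.16, 0, 0], [0, 0, 0], 0], [[0.16, 0, 0], [0, 0, 0], 0], [[0.16, 0, 0], [0, 0, 0], 0], [[0.16, 0, 0], [0, 0, 0], 0], [[0.16, 0, 0], [0, 0, 0], 0]])

```text
t: 15.45
tool_pos: [0.48, -0.1762, 0.1068]
tool_rot: [-0.146, 1.565, 0.145]
contact_force: [-0.0, -0.5, -1.6]
opening: 0.0136
```

Request:
step_arm(moves=[[[0.02, 0, 0], [0, 0, 0], 0], [[0.04, 0, 0], [0, 0, 0], 0], [[0.06, 0, 0], [0, 0, 0], 0], [[0.08, 0, 0], [0, 0, 0], 0], [[0.1, 0, 0], [0, 0, 0], 0], [[0.1, 0, 0], [0, 0, 0], 0], [[0.1, 0, 0], [0, 0, 0], 0], [[0.1, 0, 0], [0, 0, 0], 0], [[0.1, 0, 0], [0, 0, 0], 0], [[0.1, 0, 0], [0, 0, 0], 0]])

```text
t: 16.28
tool_pos: [0.4802, -0.1764, 0.1065]
tool_rot: [-0.147, 1.565, 0.145]
contact_force: [-3.8, -0.4, 5.2]
opening: 0.013
```

The collar is seated: the force turned upward, +5 N, at the expected height. Releasing.

Request:
step_arm(moves=[[[0, 0, 0], [0, 0, 0], 0.25], [[0, 0, 0], [0, 0, 0], 0.35], [[0, 0, 0], [0, 0, 0], 0.45], [[0, 0, 0], [0, 0, 0], 0.55], [[0, 0, 0], [0, 0, 0], 0.55], [[0, 0, 0], [0, 0, 0], 0.55], [[0, 0, 0], [0, 0, 0], 0.55], [[0, 0, 0], [0, 0, 0], 0.55], [[0, 0, 0], [0, 0, 0], 0.55], [[0, 0, 0], [0, 0, 0], 0.55]])

```text
t: 17.12
tool_pos: [0.4802, -0.1764, 0.1065]
tool_rot: [-0.147, 1.565, 0.145]
contact_force: [0.6, -0.5, -0.4]
opening: 0.0471
```

Request:
step_arm(moves=[[[-1, 0, 0], [0, 0, 0], 0.55], [[-3, 0, 0], [0, 0, 0], 0.55], [[-6, 0, 0], [0, 0, 0], 0.55], [[-9, 0, 0], [0, 0, 0], 0.55], [[-11, 2, 0], [0, 0, 0], 0.55], [[-12, 5, 0], [0, 0, 0], 0.55], [[-12, 6, 0], [0, 0, 0], 0.55], [[-12, 6, 0], [0, 0, 0], 0.55], [[-12, 6, 0], [0, 0, 0], 0.55], [[-12, 6, 0], [0, 0, 0], 0.55]])

```text
t: 17.95
tool_pos: [0.4685, -0.1177, 0.2252]
tool_rot: [-0.146, 1.567, 0.145]
contact_force: [-0.7, -0.6, -0.2]
opening: 0.0465
```

```bash
python3 - <<'E'
from holes import *
o=ctrl.get_obs();print(o["t"],o["tool_pos"],o["contact_force"],o["dq"].round(2))
W=cams.get_image("wrist");S=cams.get_image("scene")
a=cv2.resize(W["pixels"][90:290,170:350],(540,600),interpolation=2)
b=cv2.resize(S["pixels"][125:225,130:172+1],(252,600),interpolation=2)
b=cv2.resize(S["pixels"][120:220,135:177+35],(260,337),interpolation=2);b=cv2.copyMakeBorder(b,0,263,0,0,0)
cv2.imwrite("pics/w6.png",np.hstack([a,b]))
print("exp stem top, collar",proj(W,[.4802,-.176,.124]),proj(W,[.4802,-.176,.078]))
E
```

```text
17.95 [ 0.46853425 -0.11770946  0.22523272] [-0.67024623 -0.64858829 -0.20438436] [-0.01  0.01  0.    0.    0.    0.  ]
exp stem top, collar [258.3916949  245.45538835] [258.18527855 225.9359865 ]
```

View pics/w6.png

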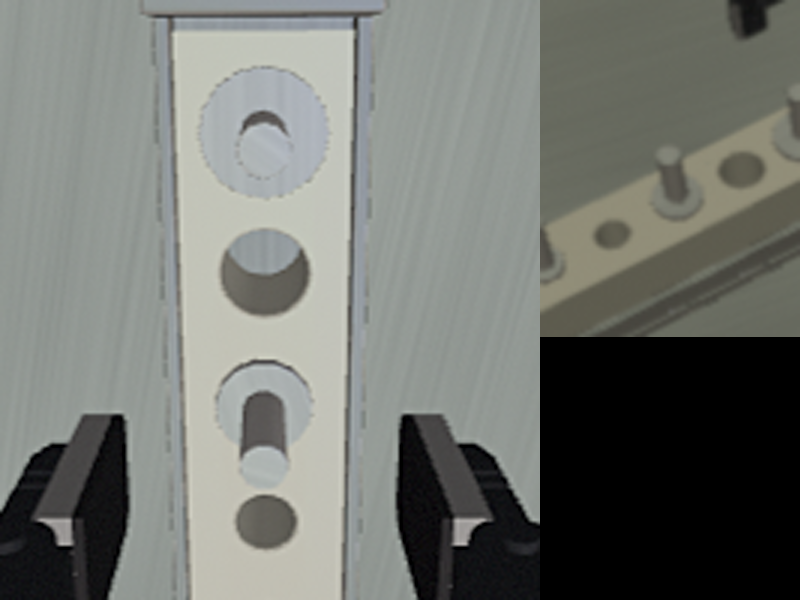

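The plunger stands upright in the middle well with its collar flat on the strip: collar near (264, 403) and stem top near (264, 466) in the crop, both where a fully seated plunger should appear. The gripper is clear, so I'm handing in.

```bash
python3 -c "
from station import ctrl
print(ctrl.finish_job())"
```

```text
the job is handed in; nothing more can be done
None
```

The plunger from the tray is now in the 26 mm well, and I handed the job in at about 18 s; no verdict is reported.

- **Which plunger:** it was plunger_26. Its collar measured 36.0 mm and its stem 15.9 mm in the wrist image.
- **Finding the well:** the open well mouths measured 23.7, 27.6 and 31.8 mm in a flattened wrist picture, close to their true sizes. The network's well point lay about 25 mm away along the rack, because it marks the frame-fixed listed point. I used the mouth I measured directly.
- **Insertion:** I lowered the plunger in small steps while still holding it. It entered on the first try, with no upward force until the collar met the strip at about 5 N. That was at the expected height, so about 48 mm deep.
- **Last checks:** the final pictures show it upright with its collar flat on the strip. The arm is clear and the wrist force was near zero after release.
- **Not checked:** I didn't look at the mat plungers or the cups again after the release. The gripper didn't go near the mat and passed above the cups.
- **Disagreements:** the finger opening read 13.3 mm on the 16 mm stem, and early scene and top camera estimates differed by up to about 10 mm. I relied on the wrist camera because of that.

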